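Clamp a wooden stick in a spring press to the set pressure

TASK

Clamp the pale square wooden stick in the green spring press, leaving the tin, the tape measure and the marking gauge where they are: lay it lengthwise in the channel and push it gently but fully home against the steel stop at the back. Then turn the black knurled knob clockwise, so that the sprung foot bears down on the stick, until the gauge's black needle lies over the green set hand, never letting it enter the red sector, and let go.

Things in the scene. Friction and masses are not known exactly. Their poses are not given: they have to be found in the camera images.
- press: Green cast bench press, bolted down. Origin on the bench under the vertical spindle axis; the throat opens to its -x, the column stands at its +x (x 44 to 80 mm). Base plate x -105 to 85, y +-52, top z=10 mm. On it a channel along x, 46 mm wide between side guides (from x=-80; lips turned out, top z=31 mm). Over the throat a boss of radius 27 from z=126 to 172 mm; nothing above the knob
- press_seat (a point): Point on the channel floor where the origin of the stick lies when it is fully home: press frame x=-75, y=0, z=10 mm. Axes as the press; +x is the way in
- channel_mouth (a point): Middle of the channel's open front end on its floor: press frame x=-80, y=0, z=10 mm. Axes as the press
- stop: Steel end stop at the back of the channel, 14 x 44 x 32 mm high, origin at the centre of its underside; its face towards the mouth is at press x=25 mm. Rigid: a moving arm raises the force quickly, so push slowly and stop at a force rise of a few newtons (25 N bruises the end)
- stick: Pale wooden stick 200 x 40 x 40 mm, 0.1 to 0.2 kg, loose on the bench. Origin at the centre of its underside, x along its length. Either end may go in first. Fully home it reaches 175 mm in front of the knob axis; gripped 40 to 55 mm from its middle towards the outer end, the gripper stays clear of the press head and its gauge
- knob_grip (a point): Centre of the black knurled round knob, 50 mm diameter, 30 mm high (z 181 to 211 mm), vertical axis; point on the axis at mid-height, axes as the press. It turns in place without rising, clockwise from above to press; its underside is 9 mm above the head, so fingertips may go 20 mm below this point. Friction 0.15 N m: it stays where it is left
- needle (a joint): Gauge reading, black needle (rad): 0 at rest, growing clockwise seen from in front. The knob drives the ram down 10 mm a turn; the round foot (35 mm) hangs anything from 2 to 5 mm over the stick at first. Once it bears, its spring (8 N a mm) gives and the needle rises 0.35 rad a mm, about 0.55 rad per radian of knob. Red sector from 1.6
- set_hand (a joint): Position of the gauge's green set hand (rad), on the needle's scale: the reading to be reached. It differs from day to day (0.75 to 1.2) and does not move
- needle_tip (a point): Tip of the black needle, 18 mm from the middle of the gauge: a white dial of 56 mm diameter on an arm of the ram, its middle 60 mm to the +y side and 34 mm to the -x side of the knob axis at z about 105 mm; it faces -x of the press, tilted up by 43 degrees
- set_tip (a point): Tip of the green set hand, 18 mm from the middle of the gauge
- screw_tin: Tin, 86 mm diameter, 40 mm high, a bystander; origin at the centre of its underside
- tape_measure: Yellow tape measure, 80 x 31 x 66 mm, a bystander; origin at the centre of its underside
- marking_gauge: Wooden marking gauge lying on the bench, 200 x 58 x 66 mm, a bystander; origin at the centre of its underside

How it is judged:
On the way:
1. the stick lies fully home in the channel, the foot not yet bearing on it (x of stick in the frame of press_seat between -0.002 and 0.003 m and y of stick in the frame of press_seat between -0.004 and 0.004 m and z of stick in the frame of press_seat between -0.003 and 0.002 m and angle between the x axis of stick and the x axis of press, either way round below 0.06 rad and value of joint needle below 0.15 rad), for 0.2 s.
At the end, for the whole second after the job is handed in: The stick lies flat and straight in the channel (4 mm, 0.06 rad), its end within 2 mm of the stop, and the needle stands within 0.12 rad (7 degrees) of the green set hand, with the stick at rest (x of stick in the frame of press_seat between -0.002 and 0.003 m and y of stick in the frame of press_seat between -0.004 and 0.004 m and z of stick in the frame of press_seat between -0.003 and 0.002 m and angle between the x axis of stick and the x axis of press, either way round below 0.06 rad and angle between the x axis of needle_tip and the x axis of set_tip, either way round below 0.12 rad and linear speed of stick below 0.01 m/s); the robot touches nothing.
It fails at once if the needle enters the red sector (over-pressed) (value of joint needle above 1.6 rad).
It fails at once if the stick is driven against the stop with more than 25 N (contact force between stick and stop above 25 N).
It fails at once if the tin is moved by more than 20 mm (distance of screw_tin from where it was at the start of the episode above 0.02 m).
It fails at once if the tape measure is moved by more than 20 mm (distance of tape_measure from where it was at the start of the episode above 0.02 m).
It fails at once if the marking gauge is moved by more than 20 mm (distance of marking_gauge from where it was at the start of the episode above 0.02 m).
It also fails if it takes over 72 s, if anything falls off the work surface, if the arm or the gripper's body presses on something with over 40 N, if the wrist force passes 120 N, or if a joint passes its speed limit or range.

ROBOT

A 6-joint arm with a two-finger parallel gripper is mounted at the origin on a cart in front of the work surface, level with it; the furniture and walls round the work are solid. World frame = base frame: x ahead of the robot, y to its left, z up, the work surface at z = 0. Lengths are in m, angles in rad, forces in N, time in s.
With the tool pointing down it reaches from about 0.25 to 0.775 m from the base axis. Payload 4 kg.
Tool frame: the origin (TCP) lies on the centre line of the jaws, within the pads' length; the fingertips stand 11 mm ahead of it and the grasp point (between the pads) lies 8 mm behind it; z points along the fingers, y is the line along which they close (so a half turn about z gives the same grasp; the last joint's range is limited). The gripper opens to 85 mm and grips with 20 to 120 N. Pads are 22 mm wide; open, the fingers measure 114 mm over their backs; the gripper's body (76 mm by 85 mm) begins 54 mm behind the grasp point. The pads swing forward as they close: fully open they stand 13 mm farther back than shut.
Start: joints at [-1.218, 0.087, 1.371, -0, 1.684, -0.103], TCP at [0.242, -0.494, 0.242] pointing down, gripper open.
Joint ranges: [-3.1, 3.1], [-0.76, 2.03], [0.27, 2.55], [-1.08, 4.22], [0.17, 2.65], [-2.57, 2.57]. Speed limits (rad/s): [2.79, 2.79, 3.14, 3.14, 3.14, 3.14].

INTERFACE

Orientations are given as a unit quaternion [w, x, y, z].
In Python, from workcell import arm gives the robot as it stands. The module is installed in compiled form; this text tells all that it offers.
- The arm moves only by the shell command python3 -m creep 'ROWS' [FORCE]. ROWS is JSON, a list of rows, each a list of 7 numbers: the finger opening in mm, from 0 to 85.4, then the shift along the world's x, y, z in units of 800 mm (1.0 is 800 mm), then the turn, a rotation vector about the world's x, y, z in units of 180 degrees (1.0 is 180 degrees). In form: [[hand, tx, ty, tz, ax, ay, az], ...]. A call has 1 to 12 rows; each row is the pose to reach, as a shift and turn from the pose commanded when the call began, turning the shorter way round; what a row does not reach only later rows make up. A row lasts 1/10 s, in which the tool goes at most 50 mm and 8.59 degrees, less where a joint would pass 70% of its speed; a pose out of reach is approached as far as the arm can. A call with a number of a shift or a turn outside -1 to 1 is refused whole. A call with a gripper value outside its range is refused whole. The fingers move at their own pace and stop on an object; FORCE is the grip in N (left out, the last holds). Time passes only in rows, so rows that repeat a pose let the fingers close. It gives the time, the measured TCP pose, the force, the opening and the grip force at its end, in the units of the state.
- arm.read_state(): the state, without advancing time (a new reading comes with each control period).
- arm.camera(name): name is "scene" or "top" or "wrist"; returns (picture, depth): 384x512x3 uint8, red, green, blue; 384x512 float32, m along the optical axis (not along the pixel's ray), 0 where there is no reading.
- arm.camera_info(name): a dict with "K" (3x3 intrinsics, pixels), "R" (3x3) and "t" (3): a world point X has camera coordinates R X + t; the wrist camera has in their place "tool_from_camera" (4x4, takes a point from camera to tool coordinates, whose origin is the TCP and whose axes are the flange's). Camera axes: x right, y down, z forward; pixel columns grow to the right and rows downward; lengths in m; the calibration is good to about 2 mm. A picture is of the moment at which its call begins: read the wrist's pose just before it. camera_info takes no time and is no camera call.
- arm.finish_job(): hands the job in; it is judged then, once.
The state is a dict: "clock": time; "q": joint angles; "dq": joint speeds; "tau": joint torques, N m; "position": TCP position; "orientation": TCP orientation; "wrist_force": force on the tool from outside, world axes, zero at the start; "wrist_torque": the same for the moment, N m; "width": opening from 0.0 (shut) to 1.0 (fully open); "finger_force": force on a finger pad.
Only numpy, scipy, OpenCV 4.12 (cv2) and the standard library are available. Lean on these libraries where they do the work, as an engineer would, in place of code of your own. Each camera call takes 0.05 s, during which the arm holds its last target. There are 200 camera calls.

## Working session

There is one attempt and no reset: what is moved stays moved. The work goes in short steps, Python scripts to look and compute and a shell command to move; the robot and the scene stay as the last step left them, time stands still between calls to the robot, and variables do not carry over. Pictures are saved under pics/ and viewed, at most 10 in all, crops included, and the job is handed in when it is done.

```bash
mkdir -p pics; python3 - <<'E'
from workcell import arm
import cv2,numpy as np
for n in("scene","top"):
    p,d=arm.camera(n); np.savez(f"pics/{n}0.npz",p=p,d=d,**{k:np.array(v) for k,v in arm.camera_info(n).items()})
    cv2.imwrite(f"pics/{n}0.png",p[:,:,::-1])
    print(arm.camera_info(n))
print(arm.camera_info("wrist"));print(arm.read_state())
a=[cv2.imread(f"pics/{n}0.png") for n in("scene","top")]
E
```

```text
{'K': array([[414.16787373,   0.        , 251.24711748],
       [  0.        , 414.16787373, 188.53830948],
       [  0.        ,   0.        ,   1.        ]]), 'R': array([[ 0.90885747, -0.41697508, -0.0104825 ],
       [-0.22245721, -0.46331258, -0.85781947],
       [ 0.35283267,  0.78196754, -0.51384421]]), 't': array([-0.53769416,  0.06640707,  1.08784356])}
{'K': array([[472.16069491,   0.        , 254.38166041],
       [  0.        , 472.16069491, 189.82145857],
       [  0.        ,   0.        ,   1.        ]]), 'R': array([[-0.0105237 , -0.9999398 ,  0.0031065 ],
       [-0.99483737,  0.01015631, -0.10097252],
       [ 0.10093489, -0.00415306, -0.99488436]]), 't': array([-0.3687715 ,  0.46091544,  1.23157793])}
{'K': array([[298.55223952,   0.        , 257.10897617],
       [  0.        , 298.55223952, 188.49529304],
       [  0.        ,   0.        ,   1.        ]]), 'tool_from_camera': array([[-4.84902329e-04, -9.51628062e-01, -3.07252007e-01,
         7.98748299e-02],
       [ 9.99999877e-01, -4.30772429e-04, -2.43992345e-04,
        -8.30865893e-04],
       [ 9.98342689e-05, -3.07252088e-01,  9.51628155e-01,
        -1.32660325e-01],
       [ 0.00000000e+00,  0.00000000e+00,  0.00000000e+00,
         1.00000000e+00]])}
{'clock': 0.1, 'q': array([-1.21808678e+00,  8.79150568e-02,  1.37211628e+00, -4.03622153e-06,
        1.68359628e+00, -1.03080475e-01]), 'dq': array([ 0.00047044, -0.00119975, -0.00390637, -0.001418  ,  0.00177404,
        0.00099636]), 'tau': array([ 2.87826326e-03, -3.53014648e+01, -3.14217746e+01, -1.67763710e-04,
        7.94436608e-03,  2.23260872e-05]), 'position': array([ 0.24195129, -0.49344941,  0.24123091]), 'orientation': array([-1.00931721e-03,  9.74143674e-01,  2.25927127e-01, -1.28656989e-04]), 'wrist_force': array([-0.01967115, -0.16858581, -0.17097602]), 'wrist_torque': array([-0.00872917,  0.01836757, -0.02887494]), 'finger_force': 0.0, 'width': 0.9951836932121442}
```

View pics/scene0.png

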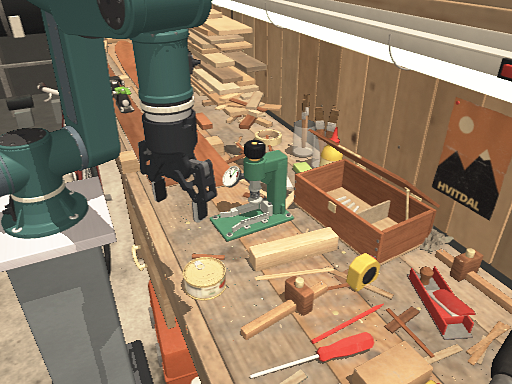

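View pics/top0.png

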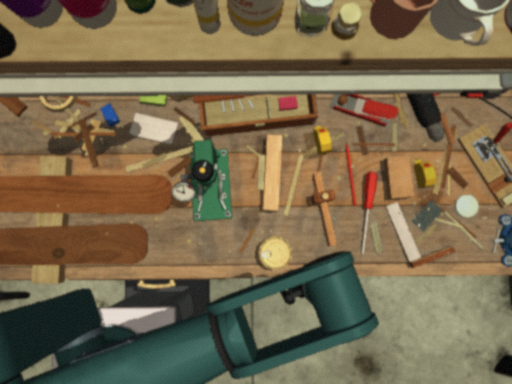

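The scene and top pictures show the press at top pixel (210,185) with its mouth facing down (-x world), its knob at (204,170) and the gauge at (183,190). The stick is at (272,172), the tin at (274,252), the marking gauge at (325,205) and the tape at (323,140).

```bash
cat > h.py <<'E'
import numpy as np,cv2
def load(f): return dict(np.load(f))
def cloud(z):
    K,R,t=z['K'],z['R'],z['t']; d=z['d']; v,u=np.mgrid[:384,:512]
    c=np.stack([(u-K[0,2])/K[0,0]*d,(v-K[1,2])/K[1,1]*d,d],-1)
    return (c-t)@R
def ray(z,u,v,h):
    K,R,t=z['K'],z['R'],z['t']; o=-R.T@t
    r=R.T@np.array([(u-K[0,2])/K[0,0],(v-K[1,2])/K[1,1],1]); return o+r*(h-o[2])/r[2]
def rect(P,m):
    (c,s,a)=cv2.minAreaRect(P[m][:,:2].astype(np.float32)*1000); return np.round(c,1),np.round(s,1),round(a,2)
def big(m):
    n,l,s,_=cv2.connectedComponentsWithStats(m.astype(np.uint8)); return l==1+np.argmax(s[1:,4])
E
python3 - <<'E'
from h import *
z=load("pics/top0.npz");P=cloud(z);v,u=np.mgrid[:384,:512]
H=cv2.cvtColor(z['p'],cv2.COLOR_RGB2HSV)
box=lambda a,b,c,d:(u>a)&(u<b)&(v>c)&(v<d)
m=big(box(258,288,128,218)&(P[...,2]>.03)&(P[...,2]<.05));print("stick",rect(P,m),np.median(P[m][:,2]),m.sum())
# stick contour by color -> ray at z=.04
m=big(box(255,290,125,220)&(H[...,2]>185)&(H[...,0]<30));print("stick px",cv2.minAreaRect(np.argwhere(m)[:,::-1].astype(np.float32)))
r=cv2.boxPoints(cv2.minAreaRect(np.argwhere(m)[:,::-1].astype(np.float32)))
print([np.round(ray(z,a,b,.04)[:2],3) for a,b in r])
g=box(185,240,130,228)&(H[...,0]>60)&(H[...,0]<95)&(H[...,1]>100)
m=big(g&(P[...,2]<.02));print("base",rect(P,m),m.sum(),np.median(P[m][:,2]))
r=cv2.minAreaRect(np.argwhere(m)[:,::-1].astype(np.float32));print(r)
m=big(box(185,225,150,190)&(P[...,2]>.19)&(P[...,2]<.225));print("knob",rect(P,m),m.sum(),np.median(P[m],0))
k=big(box(185,225,150,190)&(H[...,2]<70)); (c,rr)=cv2.minEnclosingCircle(np.argwhere(k)[:,::-1].astype(np.float32));print("knobpx",c,rr,ray(z,*c,.211))
m=big(box(250,300,230,275)&(P[...,2]>.03));print("tin",rect(P,m),np.median(P[m],0))
m=big(box(312,335,120,158)&(P[...,2]>.04)&(P[...,2]<.09));print("tape",rect(P,m),np.median(P[m],0))
m=big(box(310,340,165,250)&(P[...,2]>.012)&(P[...,2]<.09));print("mg",rect(P,m),np.median(P[m],0))
def zm(n,a,b,c,d,s): 
    p=load(f"pics/{n}0.npz")['p'][c:d,a:b,::-1]; return cv2.resize(p,None,fx=s,fy=s,interpolation=3)
cv2.imwrite("pics/z1.png",zm("top",170,350,110,260,4.4)[:600,:800])
E
```

```text
stick (array([ 504.3, -421.4]), array([ 40.1, 201.6]), 86.11) 0.040814474408158226 1144
stick px ((272.5054931640625, 171.89501953125), (14.769031524658203, 74.47586822509766), 3.012787342071533)
[array([ 0.406, -0.396]), array([ 0.603, -0.409]), array([ 0.601, -0.448]), array([ 0.403, -0.434])]
base (array([ 436., -255.]), array([107.3,  66.9]), 6.35) 617 0.011156428409897006
((210.34756469726562, 198.6280517578125), (39.75535202026367, 25.067960739135742), 83.6598129272461)
knob (array([ 485. , -255.2]), array([48.2, 49.3]), 18.92) 388 [ 0.48415476 -0.2563983   0.21149036]
knobpx (199.06126403808594, 173.4723358154297) 17.007579803466797 [ 0.47663286 -0.2476879   0.211     ]
tin (array([ 291.5, -419.7]), array([85.6, 96.2]), 4.58) [ 0.29253603 -0.42548035  0.0380755 ]
tape (array([ 588.7, -556.3]), array([65.5, 31.8]), 12.21) [ 0.58365504 -0.55499234  0.06115806]
mg (array([ 409.5, -554.7]), array([201.9,  58.3]), 2.2) [ 0.4261511  -0.55922411  0.02045576]
```

View pics/z1.png

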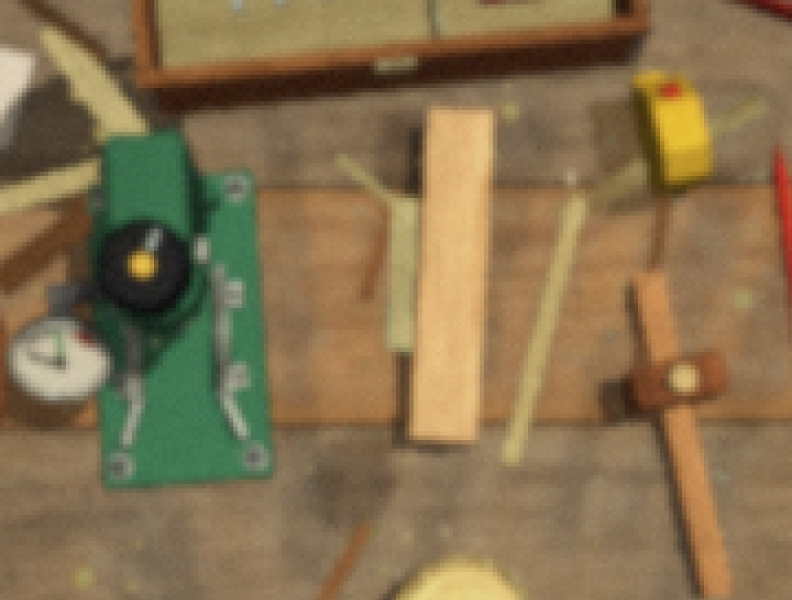

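The crop shows the base plate's right edge at crop (255,170) to (270,478) and its front edge at (105,488) to (270,478), so the press yaw is about +3°. The stick lies at about -4°. First I'll take a close look over the press with the camera on the -x side.

```bash
python3 -m creep '[[85,0,0,0.12,0,0,0.04],[85,0.05,0.05,0.135,0,0,0.09],[85,0.1,0.1,0.135,0,0,0.13],[85,0.13,0.15,0.135,0,0,0.18],[85,0.16,0.2,0.135,0,0,0.23],[85,0.19,0.25,0.135,0,0,0.28],[85,0.22,0.3,0.135,0,0,0.32],[85,0.22,0.317,0.135,0,0,0.37],[85,0.22,0.317,0.135,0,0,0.42],[85,0.22,0.317,0.135,0,0,0.46],[85,0.22,0.317,0.135,0,0,0.51],[85,0.22,0.317,0.135,0,0,0.56]]' && python3 -m creep '[[85,0,0,0,0,0,0.04],[85,0,0,0,0,0,0.09],[85,0,0,0,0,0,0.14],[85,0,0,0,0,0,0.18],[85,0,0,0,0,0,0.22],[85,0,0,0,0,0,0.275],[85,0,0,0,0,0,0.275],[85,0,0,0,0,0,0.275],[85,0,0,0,0,0,0.275]]'
cat >> h.py <<'E'
from workcell import arm
from scipy.spatial.transform import Rotation as Ro
def wrist(name):
    s=arm.read_state(); p,d=arm.camera("wrist"); c=arm.camera_info("wrist")
    T=np.eye(4);q=s['orientation'];T[:3,:3]=Ro.from_quat([q[1],q[2],q[3],q[0]]).as_matrix();T[:3,3]=s['position']
    W=T@c['tool_from_camera']; z=dict(p=p,d=d,K=np.array(c['K']),R=W[:3,:3].T,t=-W[:3,:3].T@W[:3,3])
    np.savez(f"pics/{name}.npz",**z); return z,s
E
python3 - <<'E'
from h import *
z,s=wrist("w1"); print(s['position'],s['orientation'],s['q'],s['clock'])
cv2.imwrite("pics/w1.png",cv2.resize(z['p'][:,:,::-1],(800,600),interpolation=3))
E
```

```text
clock: 1.3
position: [0.418, -0.2399, 0.3497]
orientation: [-0.001, 0.45, 0.893, 0.0]
wrist_force: [0.4, -0.6, 0.4]
width: 0.995
finger_force: 0.0
clock: 2.2
position: [0.4181, -0.2402, 0.3501]
orientation: [-0.0, 0.039, 0.999, 0.0]
wrist_force: [-0.9, 0.0, 0.2]
width: 0.996
finger_force: 0.0
[ 0.41806067 -0.2402059   0.35010249] [-1.94878784e-04  3.93636489e-02  9.99224912e-01  2.01256452e-04] [-6.39246898e-01 -6.00201299e-02  1.30789443e+00  1.18341684e-04
  1.89426729e+00 -2.13125799e+00] 2.2
```

View pics/w1.png

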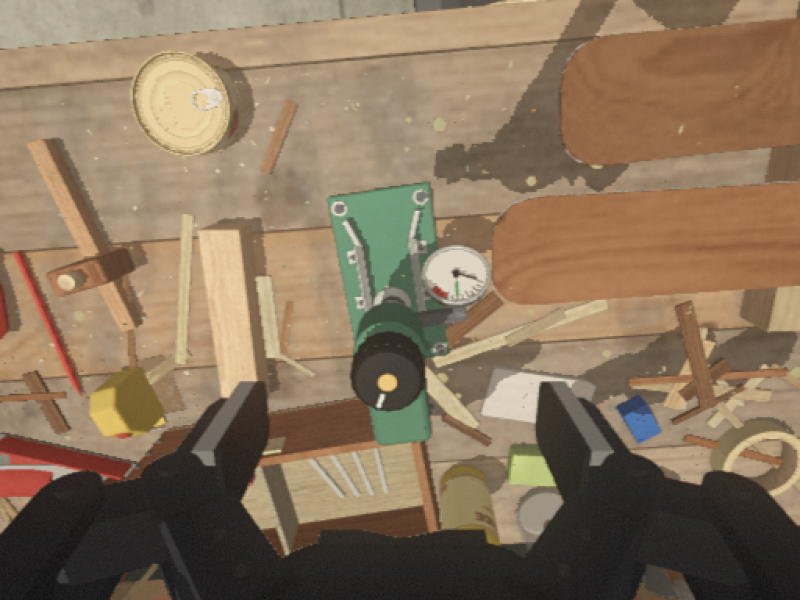

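The wrist view shows the base's front corners at (329,197) and (428,182), the knob top at (388,382) and the dial centre at (456,273). On the dial the needle points to about (482,278) and the set hand to about (457,300). The stick's front end is at about (220,228).

```bash
python3 - <<'E'
from h import *
z=load("pics/w1.npz");P=cloud(z);v,u=np.mgrid[:384,:512];H=cv2.cvtColor(z['p'],cv2.COLOR_RGB2HSV)
s=1/1.5625
L,R=ray(z,329*s,197*s,.01),ray(z,428*s,182*s,.01)
print(L,R,np.linalg.norm(L-R),"yaw",np.degrees(np.arctan2(-(R-L)[0],(R-L)[1])),"mid",(L+R)/2)
b1,b2=ray(z,339*s,209*s,.014),ray(z,421*s,196*s,.014);print("bolts",b1,b2,"yaw",np.degrees(np.arctan2(-(b2-b1)[0],(b2-b1)[1])))
m=big((u>220)&(u<275)&(v>210)&(v<270)&(P[...,2]>.2)&(P[...,2]<.225));(c,r)=cv2.minEnclosingCircle(P[m][:,:2].astype(np.float32));print("knob",c,r,np.median(P[m],0), "yellow",ray(z,388*s,382*s,.213))
# green base right/left edges: rows 190..., left edge fit
g=(H[...,0]>60)&(H[...,0]<95)&(H[...,1]>90)&(u>205)&(u<280)&(v>118)&(v<285)&(P[...,2]<.02)
pts=[]
for row in range(132,200,3):
    c=np.where(g[row])[0]
    if len(c): pts.append(ray(z,c[0],row,.01)[:2])
pts=np.array(pts);vx,vy,x0,y0=cv2.fitLine(pts.astype(np.float32),cv2.DIST_HUBER,0,.001,.001).ravel();print("left edge yaw",np.degrees(np.arctan2(vy,vx)),x0,y0)
m=big((u>120)&(u<175)&(v>135)&(v<270)&(P[...,2]>.03)&(P[...,2]<.05));print("stick",rect(P,m))
x=cv2.resize(z['p'][140:210,255:325,::-1],(560,560),interpolation=3);cv2.imwrite("pics/g1.png",x)
E
```

```text
[ 0.38479859 -0.30886523  0.01      ] [ 0.37805814 -0.20950101  0.01      ] 0.09959257660472962 yaw 3.880760594257671 mid [ 0.38142837 -0.25918312  0.01      ]
bolts [ 0.39690527 -0.29978082  0.014     ] [ 0.390659   -0.21743338  0.014     ] yaw 4.337730281027818
knob (0.48512133955955505, -0.25354811549186707) 0.025554515421390533 [ 0.48096688 -0.25292748  0.2118092 ] yellow [ 0.48560599 -0.25315482  0.213     ]Traceback (most recent call last):
  File "<stdin>", line 14, in <module>
cv2.error: OpenCV(4.12.0) /io/opencv/modules/imgproc/src/linefit.cpp:618: error: (-215:Assertion failed) npoints2 >= 0 || npoints3 >= 0 in function 'fitLine'
```

```bash
python3 - <<'E'
from h import *
z=load("pics/w1.npz");P=cloud(z);v,u=np.mgrid[:384,:512]
s=1/1.5625; p=z['p'].astype(int)
g=(p[...,1]>p[...,0]+25)&(p[...,1]>p[...,2])
print(z['p'][130,240],P[130,240])
def fit(side):
    pts=[]
    for row in range(132,185,2):
        c=np.where(g[row,195:300])[0]+195
        if len(c): pts.append(ray(z,c[0]-.5 if side==0 else c[-1]+.5,row,.01)[:2])
    a=np.array(pts,np.float32);vx,vy,x0,y0=cv2.fitLine(a,cv2.DIST_HUBER,0,.001,.001).ravel();print(side,"edge yaw",np.degrees(np.arctan(vy/vx)),x0,y0,np.round(a[::4],3).tolist())
fit(0)
m=big((u>120)&(u<175)&(v>135)&(v<270)&(P[...,2]>.03)&(P[...,2]<.05));print("stick",rect(P,m))
x=cv2.resize(z['p'][150:205,265:320,::-1],(550,550),interpolation=3);cv2.imwrite("pics/g1.png",x)
E
```

```text
[115 157 124] [ 0.39432831 -0.26363647  0.01103351]
0 edge yaw 3.7945938 0.43137112 -0.307905 [[0.39399999380111694, -0.3100000023841858], [0.4059999883174896, -0.3100000023841858], [0.4189999997615814, -0.3089999854564667], [0.4320000112056732, -0.3070000112056732], [0.44600000977516174, -0.3070000112056732], [0.45899999141693115, -0.3050000071525574], [0.4729999899864197, -0.3050000071525574]]
stick (array([ 492.7, -419.1]), array([ 41.1, 179.1]), 86.09)
```

View pics/g1.png

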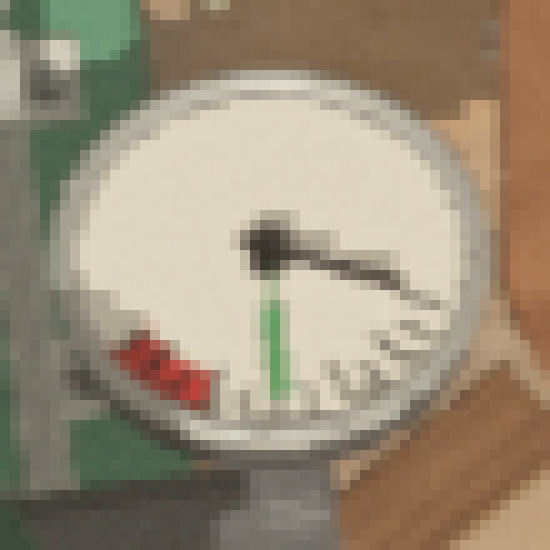

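The needle rests at about "4 o'clock" and the set hand at about "6 o'clock", with red to its left. The press origin is about (0.485,-0.2535) at yaw 3.8°, and the stick is at (0.503,-0.420) at yaw -3.9°. Now I'll go down over the grip point, 47 mm outward of the middle.

```bash
python3 -m creep '[[85,0.012,-0.055,0,0,0,0],[85,0.024,-0.11,0,0,0,0.003],[85,0.036,-0.165,0,0,0,0.003],[85,0.0475,-0.221,-0.03,0,0,0.003],[85,0.0475,-0.221,-0.09,0,0,0.003],[85,0.0475,-0.221,-0.15,0,0,0.003],[85,0.0475,-0.221,-0.21,0,0,0.003],[85,0.0475,-0.221,-0.27,0,0,0.003],[85,0.0475,-0.221,-0.32,0,0,0.003],[85,0.0475,-0.221,-0.35,0,0,0.003],[85,0.0475,-0.221,-0.35,0,0,0.003]]' && python3 - <<'E'
from h import *
z,s=wrist("w2"); print(s['position'],s['orientation'])
P=cloud(z);v,u=np.mgrid[:384,:512]
m=big((P[...,2]>.034)&(P[...,2]<.047)&(np.abs(P[...,1]+.42)<.04)&(P[...,0]<.5)&(P[...,0]>.38));print(rect(P,m),np.round(P[m].min(0),3),np.round(P[m].max(0),3))
E
```

```text
clock: 3.35
position: [0.4536, -0.4144, 0.0646]
orientation: [-0.004, 0.034, 0.999, 0.004]
wrist_force: [0.1, 0.5, 0.6]
width: 0.995
finger_force: 0.0
[ 0.45361073 -0.41440118  0.06460098] [-0.00387263  0.03417953  0.99940012  0.00402151]
(array([ 452.3, -417.2]), array([40.2, 98.2]), 86.06) [ 0.402 -0.44   0.034] [ 0.5   -0.394  0.043]
```

```bash
python3 -m creep '[[85,0,0,-0.03,0,0,0],[85,0,0,-0.0625,0,0,0],[85,0,0,-0.0625,0,0,0],[30,0,0,-0.0625,0,0,0],[30,0,0,-0.0625,0,0,0],[30,0,0,-0.0625,0,0,0],[30,0,0,-0.0625,0,0,0],[30,0,0,-0.0625,0,0,0],[30,0,0,-0.0625,0,0,0],[30,0,0,-0.0625,0,0,0]]' 45 && python3 - <<'E'
from h import *
s=arm.read_state();print(s['position'],s['orientation'],s['width']*85.4,s['finger_force'],s['wrist_force'])
E
```

```text
clock: 4.4
position: [0.4572, -0.4184, 0.0229]
orientation: [0.002, 0.034, 0.999, -0.002]
wrist_force: [0.3, 0.1, 5.5]
width: 0.458
finger_force: 48.1
[ 0.4572237  -0.41835258  0.02292065] [ 0.00160264  0.0336813   0.99943005 -0.00160671] 39.1178037381214 48.07116687297821 [0.2971348  0.05488716 5.47685526]
```

```bash
python3 -m creep '[[30,0,0,0.04,0,0,0],[30,0,0,0.09,0,0,0],[30,-0.04,0,0.125,0,0,0.01],[30,-0.09,0.01,0.125,0,0,0.02],[30,-0.14,0.02,0.125,0,0,0.03],[30,-0.19,0.04,0.125,0,0,0.0426],[30,-0.23,0.08,0.125,0,0,0.0426],[30,-0.255,0.13,0.125,0,0,0.0426],[30,-0.266,0.17,0.125,0,0,0.0426],[30,-0.266,0.186,0.125,0,0,0.0426],[30,-0.266,0.186,0.125,0,0,0.0426],[30,-0.266,0.186,0.125,0,0,0.0426]]' && python3 - <<'E'
from h import *
z,s=wrist("w3"); print(s['position'],s['orientation'],s['q'],s['wrist_force'])
P=cloud(z);np.save("pics/w3P.npy",P)
cv2.imwrite("pics/w3.png",z['p'][:,:,::-1])
E
```

```text
clock: 5.6
position: [0.2546, -0.2614, 0.1207]
orientation: [-0.005, -0.027, 1.0, -0.004]
wrist_force: [-0.4, -0.4, -1.4]
width: 0.456
finger_force: 47.3
[ 0.25460993 -0.26136406  0.12068505] [-0.00478341 -0.02654973  0.99962622 -0.00443243] [-0.94301256 -0.28718479  1.95523057 -0.01296743  1.47165627 -2.56564442] [-0.43691585 -0.37639653 -1.44232996]
```

View pics/w3.png

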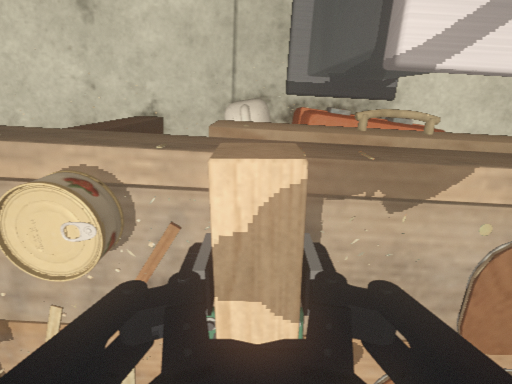

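The stick is held straight in the jaws, outer end at px (258,150). Joint 6 is at its limit there, so I'll back the turn off slightly and stage a little nearer the press.

```bash
python3 -m creep '[[30,0.0036,-0.009,0,0,0,-0.004],[30,0.0036,-0.009,-0.03,0,0,-0.004],[30,0.0036,-0.009,-0.06,0,0,-0.004],[30,0.0036,-0.009,-0.06,0,0,-0.004],[30,0.0036,-0.009,-0.06,0,0,-0.004]]' && cat >> h.py <<'E'
O=np.array([.485,-.2535]);Y=np.radians(3.8)
def st():
    s=arm.read_state();d=s['position'][:2]-O;c,n=np.cos(Y),np.sin(Y);q=s['orientation']
    R=Ro.from_quat([q[1],q[2],q[3],q[0]]).as_matrix()
    print("clk",round(s['clock'],2),"press xy mm",np.round([1e3*(d@[c,n]),1e3*(d@[-n,c])],1),"z",round(s['position'][2]*1e3,1),"yaw",round(np.degrees(np.arctan2(R[1,0],R[0,0]))%360,2),"tilt",np.round(np.degrees(R[:2,2]),2),"F",np.round(s['wrist_force'],1),"T",np.round(s['wrist_torque'],2),"q6",round(s['q'][5],3),"w",round(s['width']*85.4,1),"ff",round(s['finger_force'],1))
E
python3 -c "
from h import *;st();print(arm.read_state()['position'])"
```

```text
clock: 6.15
position: [0.2571, -0.2683, 0.0721]
orientation: [-0.006, -0.02, 1.0, -0.003]
wrist_force: [-0.1, -0.6, -0.9]
width: 0.462
finger_force: 47.2
clk 6.15 press xy mm [-228.3    0.4] z 72.1 yaw 182.29 tilt [-0.64 -0.36] F [-0.1 -0.6 -0.9] T [ 0.06  0.04 -0.01] q6 -2.557 w 39.4 ff 47.2
[ 0.25713804 -0.26826728  0.07212221]
```

```bash
python3 -m creep '[[30,0,0,-0.02,0.001,-0.0018,0],[30,0,0,-0.043,0.002,-0.0036,0],[30,0,0,-0.043,0.002,-0.0036,0],[30,0,0,-0.043,0.002,-0.0036,0]]' && python3 -c "
from h import *;st()
p,d=arm.camera('scene');np.savez('pics/s1.npz',p=p,d=d)
cv2.imwrite('pics/s1.png',cv2.resize(p[140:260,130:330,::-1],(800,480),interpolation=3))"
```

```text
clock: 6.55
position: [0.2583, -0.268, 0.039]
orientation: [0.0, -0.02, 1.0, -0.001]
wrist_force: [-0.1, 0.2, -0.5]
width: 0.454
finger_force: 47.2
clk 6.55 press xy mm [-227.2    0.5] z 39.0 yaw 182.26 tilt [ 0.05 -0.17] F [-0.1  0.2 -0.5] T [-0.02  0.06  0.02] q6 -2.566 w 38.8 ff 47.2
```

View pics/s1.png

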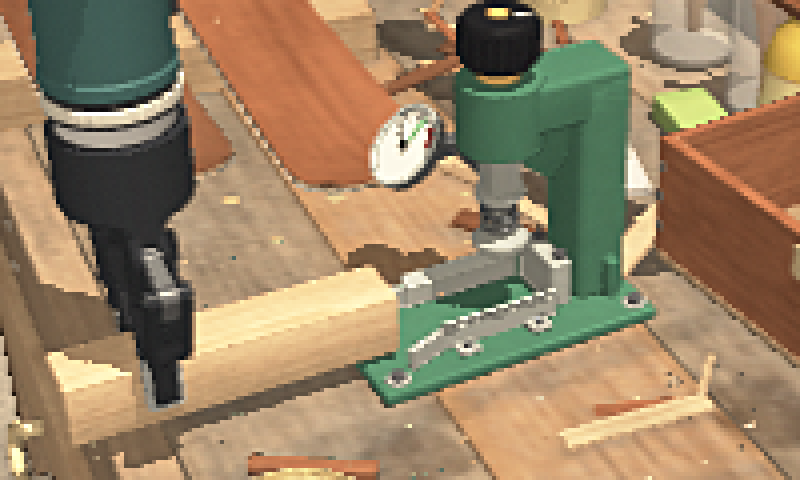

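The scene shows the stick's end right at the channel lips and slightly high, heading straight into the mouth. I'll lower it to about 1 mm above the floor and advance, restoring the yaw.

```bash
python3 -m creep '[[30,0,-0.0006,-0.003,0.0005,0,0.001],[30,0.002,-0.0005,-0.006,0.001,0,0.002],[30,0.005,-0.0003,-0.006,0.001,0,0.004],[30,0.009,0,-0.006,0.001,0,0.006],[30,0.013,0.0003,-0.006,0.001,0,0.007],[30,0.018,0.0006,-0.006,0.001,0,0.0086],[30,0.023,0.001,-0.006,0.001,0,0.0086],[30,0.028,0.0013,-0.006,0.001,0,0.0086],[30,0.033,0.0016,-0.006,0.001,0,0.0086],[30,0.033,0.0016,-0.006,0.001,0,0.0086]]' && python3 -c "
from h import *;st()"
```

```text
clock: 7.6
position: [0.2848, -0.2659, 0.0331]
orientation: [0.0, -0.034, 0.999, 0.001]
wrist_force: [0.6, 0.1, -0.7]
width: 0.457
finger_force: 47.4
clk 7.6 press xy mm [-200.5    0.9] z 33.1 yaw 183.85 tilt [0.04 0.08] F [ 0.6  0.1 -0.7] T [-0.02 -0.13  0.01] q6 -2.536 w 39.0 ff 47.4
```

```bash
python3 -m creep '[[30,0.008,0.0005,0,0,0,0],[30,0.018,0.0012,0,0,0,0],[30,0.028,0.0018,0,0,0,0],[30,0.038,0.0025,0,0,0,0],[30,0.045,0.003,0,0,0,0],[30,0.045,0.003,0,0,0,0]]' && python3 -c "
from h import *;st()"
```

```text
clock: 8.2
position: [0.3212, -0.2634, 0.033]
orientation: [0.0, -0.034, 0.999, 0.001]
wrist_force: [0.6, 0.4, -0.4]
width: 0.457
finger_force: 47.4
clk 8.2 press xy mm [-164.1    1. ] z 33.0 yaw 183.88 tilt [0.05 0.09] F [ 0.6  0.4 -0.4] T [-0.01 -0.2   0.02] q6 -2.464 w 39.0 ff 47.4
```

Inside with no force. Next 30 mm.

```bash
python3 -m creep '[[30,0.008,0,0,0,0,0],[30,0.016,0.0003,0,0,0,0],[30,0.024,0.0009,0,0,0,0],[30,0.031,0.0012,0,0,0,0],[30,0.037,0.0015,0,0,0,0],[30,0.037,0.0015,0,0,0,0]]' && python3 -c "
from h import *;st()"
```

```text
clock: 8.8
position: [0.3506, -0.2623, 0.033]
orientation: [0.0, -0.034, 0.999, 0.001]
wrist_force: [0.1, 0.3, 0.2]
width: 0.458
finger_force: 47.4
clk 8.8 press xy mm [-134.7    0.2] z 33.0 yaw 183.85 tilt [0.05 0.08] F [0.1 0.3 0.2] T [ 0.01 -0.24  0.03] q6 -2.412 w 39.1 ff 47.4
```

```bash
python3 -m creep '[[30,0.0025,0.0002,0,0,0,0],[30,0.005,0.0003,0,0,0,0],[30,0.0075,0.0005,0,0,0,0],[30,0.0075,0.0005,0,0,0,0]]' && python3 -m creep '[[30,0.0006,0,0,0,0,0],[30,0.0012,0.0001,0,0,0,0],[30,0.0018,0.0001,0,0,0,0],[30,0.0024,0.0001,0,0,0,0],[30,0.0024,0.0001,0,0,0,0]]' && python3 -c "
from h import *;st()"
```

```text
clock: 9.2
position: [0.356, -0.2619, 0.033]
orientation: [0.0, -0.033, 0.999, 0.001]
wrist_force: [0.0, -0.9, -0.1]
width: 0.458
finger_force: 47.5
clock: 9.7
position: [0.3577, -0.2618, 0.033]
orientation: [0.0, -0.033, 0.999, 0.001]
wrist_force: [-1.5, 0.5, 1.5]
width: 0.461
finger_force: 47.5
clk 9.7 press xy mm [-127.5    0.2] z 33.0 yaw 183.82 tilt [0.01 0.09] F [-1.5  0.5  1.5] T [-0.03  0.01 -0.06] q6 -2.398 w 39.4 ff 47.5
```

```bash
python3 -m creep '[[30,0.0006,0,0,0,0,0],[30,0.0012,0.0001,0,0,0,0],[30,0.0012,0.0001,0,0,0,0]]' && python3 -c "
from h import *;st()"
```

```text
clock: 10.0
position: [0.3587, -0.2617, 0.033]
orientation: [0.0, -0.033, 0.999, 0.001]
wrist_force: [-0.9, -0.4, 1.2]
width: 0.46
finger_force: 47.5
clk 10.0 press xy mm [-126.5    0.2] z 33.0 yaw 183.82 tilt [0.01 0.08] F [-0.9 -0.4  1.2] T [-0.07  0.02 -0.01] q6 -2.397 w 39.3 ff 47.5
```

```bash
for i in 1 2; do :; done; python3 -m creep '[[30,0.0006,0,0,0,0,0],[30,0.0012,0.0001,0,0,0,0],[30,0.0012,0.0001,0,0,0,0]]' && python3 -c "
from h import *;st()"; python3 -m creep '[[30,0.0006,0,0,0,0,0],[30,0.0012,0.0001,0,0,0,0],[30,0.0012,0.0001,0,0,0,0]]' && python3 -c "
from h import *;st()"
```

```text
clock: 10.3
position: [0.3597, -0.2616, 0.033]
orientation: [0.0, -0.033, 0.999, 0.001]
wrist_force: [-1.0, 0.0, 0.6]
width: 0.465
finger_force: 47.5
clk 10.3 press xy mm [-125.6    0.2] z 33.0 yaw 183.82 tilt [0.01 0.08] F [-1.   0.   0.6] T [-0.06 -0.06 -0.  ] q6 -2.395 w 39.7 ff 47.5
clock: 10.6
position: [0.3606, -0.2615, 0.033]
orientation: [0.0, -0.033, 0.999, 0.001]
wrist_force: [-0.0, 0.5, 1.0]
width: 0.46
finger_force: 47.5
clk 10.6 press xy mm [-124.6    0.2] z 33.0 yaw 183.82 tilt [0.01 0.08] F [-0.   0.5  1. ] T [-0.03 -0.01 -0.04] q6 -2.394 w 39.3 ff 47.5
```

Still free. Continue in 1 mm steps, checking each one.

```bash
python3 -m creep '[[30,0.0006,0,0,0,0,0],[30,0.0012,0.0001,0,0,0,0],[30,0.0012,0.0001,0,0,0,0]]' |grep -E 'pos|wrist'; python3 -m creep '[[30,0.0006,0,0,0,0,0],[30,0.0012,0.0001,0,0,0,0],[30,0.0012,0.0001,0,0,0,0]]' |grep -E 'pos|wrist'
```

```text
position: [0.3616, -0.2615, 0.033]
wrist_force: [-0.5, -0.6, 0.7]
position: [0.3626, -0.2614, 0.033]
wrist_force: [-0.7, 0.3, 0.6]
```

```bash
python3 -m creep '[[30,0.0006,0,0,0,0,0],[30,0.0012,0.0001,0,0,0,0],[30,0.0012,0.0001,0,0,0,0]]' |grep -E 'pos|wrist'
```

```text
position: [0.3635, -0.2613, 0.033]
wrist_force: [-0.6, 0.4, 1.5]
```

```bash
python3 -m creep '[[30,0.0006,0,0,0,0,0],[30,0.0012,0.0001,0,0,0,0],[30,0.0012,0.0001,0,0,0,0]]' |grep -E 'pos|wrist'
```

```text
position: [0.364, -0.2613, 0.033]
wrist_force: [-3.3, -0.9, 2.6]
```

```bash
python3 -m creep '[[30,0.0006,0,0,0,0,0],[30,0.0012,0.0001,0,0,0,0],[30,0.0012,0.0001,0,0,0,0]]' |grep -E 'pos|wrist'
```

```text
position: [0.364, -0.2613, 0.033]
wrist_force: [-7.7, -0.9, 4.5]
```

Contact: the position has stalled and the force has risen to about 7 N. I'll ease the push, release and lift.

```bash
python3 -m creep '[[30,-0.0012,0,0,0,0,0],[44,-0.0012,0,0,0,0,0],[60,-0.0012,0,0,0,0,0],[80,-0.0012,0,0,0,0,0],[85,-0.0012,0,0,0,0,0],[85,-0.0012,0,0,0,0,0]]' && python3 -m creep '[[85,0,0,0.02,0,0,0],[85,0,0,0.05,0,0,0],[85,0,0,0.1,0,0,0],[85,-0.02,0,0.16,0,0,0],[85,-0.04,0,0.22,0,0,0],[85,-0.06,0,0.28,0,0,0],[85,-0.06,0,0.34,0,0,0],[85,-0.06,0,0.38,0,0,0],[85,-0.06,0,0.38,0,0,0],[85,-0.06,0,0.38,0,0,0]]' && python3 - <<'E'
from h import *
st(); z,s=wrist("w4"); P=cloud(z)
m=big((P[...,2]>.043)&(P[...,2]<.058)&(np.abs(P[...,1]+.26)<.05)&(P[...,0]<.44)&(P[...,0]>.25));print(rect(P,m),P[m].min(0))
cv2.imwrite("pics/w4.png",cv2.resize(z['p'][:,:,::-1],(800,600),interpolation=3))
E
```

```text
clock: 12.7
position: [0.3645, -0.2611, 0.033]
orientation: [0.0, -0.033, 0.999, 0.001]
wrist_force: [0.8, -0.1, 0.3]
width: 0.993
finger_force: 0.0
clock: 13.7
position: [0.3166, -0.2613, 0.3375]
orientation: [0.001, -0.033, 0.999, 0.0]
wrist_force: [-1.2, -0.5, -0.4]
width: 0.994
finger_force: 0.0
clk 13.7 press xy mm [-168.6    3.4] z 337.5 yaw 183.82 tilt [0.07 0.02] F [-1.2 -0.5 -0.4] T [0.04 0.05 0.03] q6 -2.466 w 84.9 ff 0.0
(array([ 375.4, -258.8]), array([130.5,  39.9]), 3.47) [ 0.30944695 -0.28175882  0.04617848]
```

View pics/w4.png

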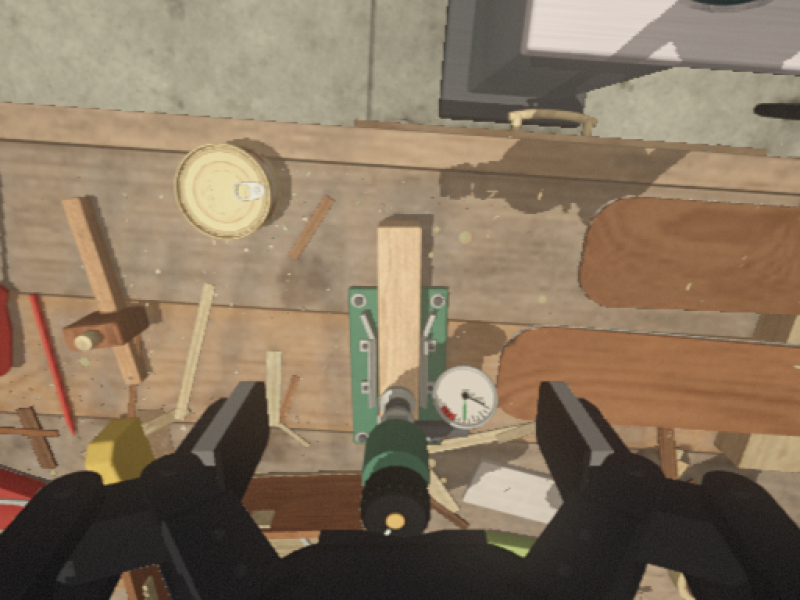

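The stick is home: its outer end is at 0.310 m, matching press x = -175 mm, and it is straight. The dial is at (466,396). I'll work out the set hand on the dial plane and, in the same batch, move over the knob.

```bash
cat >> h.py <<'E'
def gauge(z,png=None):
    c,n=np.cos(Y),np.sin(Y);ex=np.array([c,n,0]);ey=np.array([-n,c,0]);ez=np.array([0,0,1.])
    a=np.radians(43);nn=-np.cos(a)*ex+np.sin(a)*ez; up=np.sin(a)*ex+np.cos(a)*ez; right=np.cross(up,nn)
    C0=np.array([*O,.105])-.034*ex+.060*ey
    g=np.mgrid[-35:35.01:.25,-35:35.01:.25]/1e3; W=C0-g[0][...,None]*up+g[1][...,None]*right   # rectified view from in front
    q=W@z['R'].T+z['t']; u=q[...,0]/q[...,2]*z['K'][0,0]+z['K'][0,2]; v=q[...,1]/q[...,2]*z['K'][1,1]+z['K'][1,2]
    im=cv2.remap(z['p'],u.astype(np.float32),v.astype(np.float32),cv2.INTER_CUBIC)
    if png: cv2.imwrite(png,im[:,:,::-1])
    return im
E
python3 - <<'E'
from h import *
a=gauge(load("pics/w1.npz"));b=gauge(load("pics/w4.npz"))
cv2.imwrite("pics/g2.png",cv2.resize(np.hstack([a,b])[:,:,::-1],(800,400),interpolation=3))
E
python3 -m creep '[[85,0.04,0.002,0,0,0,0.02],[85,0.09,0.004,0,0,0,0.05],[85,0.14,0.006,0,0,0,0.083],[85,0.19,0.0098,0,0,0,0.083],[85,0.2105,0.0098,-0.03,0,0,0.083],[85,0.2105,0.0098,-0.06,0,0,0.083],[85,0.2105,0.0098,-0.1,0,0,0.083],[85,0.2105,0.0098,-0.1,0,0,0.083]]'; python3 -c "
from h import *;st()"
```

```text
clock: 14.55
position: [0.4821, -0.2511, 0.2483]
orientation: [-0.006, -0.163, 0.987, 0.006]
wrist_force: [0.3, 0.6, 0.0]
width: 0.996
finger_force: 0.0
clk 14.55 press xy mm [-2.8  2.6] z 248.3 yaw 198.79 tilt [-0.8  0.6] F [0.3 0.6 0. ] T [-0.02  0.02  0.04] q6 -2.484 w 85.1 ff 0.0
```

View pics/g2.png

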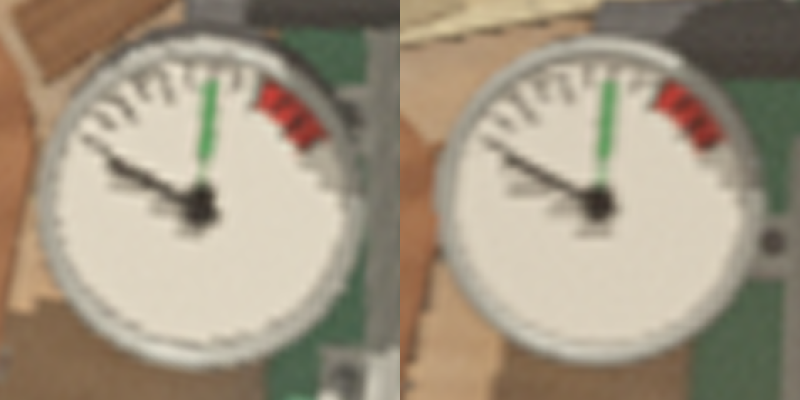

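Rectified, the needle points at about -61° and the green hand at about +5°, so the set reading is about 1.15 rad; red begins about 88° from zero (1.55 rad), which fits the scale. I'll grip the knob and write an automatic reading.

```bash
cat >> h.py <<'E'
def reading(z):
    im=gauge(z); p=im.astype(int); H=cv2.cvtColor(im,cv2.COLOR_RGB2HSV)
    white=((H[...,1]<60)&(H[...,2]>150)).astype(np.uint8)
    cnt=max(cv2.findContours(cv2.morphologyEx(white,cv2.MORPH_CLOSE,np.ones((9,9))),cv2.RETR_EXTERNAL,cv2.CHAIN_APPROX_NONE)[0],key=cv2.contourArea)
    (cx,cy),r=cv2.minEnclosingCircle(cnt)
    dark=(p.max(2)<95); v,u=np.mgrid[:281,:281]
    hub=dark&(np.hypot(u-cx,v-cy)<26); h=cv2.erode(hub.astype(np.uint8),np.ones((7,7)))
    if h.any(): hy,hx=np.argwhere(big(h)).mean(0)
    else: hx,hy=cx,cy
    rr=np.hypot(u-hx,v-hy); an=np.degrees(np.arctan2(u-hx,hy-v))
    sh=lambda m:(np.degrees(np.angle(np.exp(1j*np.radians(an[m])).mean())),int(m.sum())) if m.any() else None
    nd=sh((p.max(2)<110)&(rr>26)&(rr<56)); gr=sh((p[...,1]>p[...,0]+25)&(p[...,1]>p[...,2]+20)&(rr>26)&(rr<75)&(np.abs(an)<60))
    rd=sh((p[...,0]>p[...,1]+70)&(rr>40)&(rr<90))
    print("dial",np.round([cx,cy,r],1),"hub",np.round([hx,hy],1),"needle",nd,"green",gr,"red",rd)
    if nd and gr: print("short of set rad",round(np.radians(gr[0]-nd[0]),3),"reading",round(np.radians(nd[0]+61),3))
E
python3 -c "
from h import *
reading(load('pics/w1.npz'));reading(load('pics/w4.npz'))"
python3 -m creep '[[85,0,0,-0.03,0,0,0],[85,0,0,-0.06,0,0,0],[85,0,0,-0.082,0,0,0],[85,0,0,-0.082,0,0,0],[40,0,0,-0.082,0,0,0],[40,0,0,-0.082,0,0,0],[40,0,0,-0.082,0,0,0],[40,0,0,-0.082,0,0,0],[40,0,0,-0.082,0,0,0],[40,0,0,-0.082,0,0,0],[40,0,0,-0.082,0,0,0]]' 70; python3 -c "
from h import *;st();z,s=wrist('k0');reading(z)"
```

```text
dial [138.4 141.6 116.9] hub [139.5 144.4] needle (np.float64(-64.49959188848537), 118) green (np.float64(6.399580839340658), 332) red (np.float64(43.26232782993321), 292)
short of set rad 1.237 reading -0.061
dial [138.1 138.8 115.3] hub [138.5 142.3] needle (np.float64(-64.45574382309086), 25) green (np.float64(6.56893192504254), 337) red (np.float64(42.56696121235374), 304)
short of set rad 1.24 reading -0.06
clock: 15.65
position: [0.4858, -0.2547, 0.1941]
orientation: [0.002, -0.163, 0.987, -0.002]
wrist_force: [0.1, -3.3, 6.0]
width: 0.565
finger_force: 73.2
clk 15.65 press xy mm [ 0.7 -1.3] z 194.1 yaw 198.73 tilt [ 0.23 -0.16] F [ 0.1 -3.3  6. ] T [-0.5  -0.1   0.03] q6 -2.484 w 48.2 ff 73.2
dial [135.7 144.5 111.7] hub [136.5 145.5] needle (np.float64(-66.41794492647016), 214) green (np.float64(6.719688941616479), 437) red (np.float64(44.74397469458819), 253)
short of set rad 1.276 reading -0.095
```

The knob is gripped (48 mm, 73 N) and the gauge is visible. First stroke: about 100° clockwise. At worst that leaves a reading of 0.3.

```bash
python3 -m creep '[[40,0,0,0,0,0,-0.03],[40,0,0,0,0,0,-0.075],[40,0,0,0,0,0,-0.12],[40,0,0,0,0,0,-0.165],[40,0,0,0,0,0,-0.21],[40,0,0,0,0,0,-0.255],[40,0,0,0,0,0,-0.3],[40,0,0,0,0,0,-0.345],[40,0,0,0,0,0,-0.39],[40,0,0,0,0,0,-0.435],[40,0,0,0,0,0,-0.48],[40,0,0,0,0,0,-0.52]]'; python3 -c "
from h import *;st();z,s=wrist('k1');reading(z)"
```

```text
clock: 16.9
position: [0.4849, -0.2563, 0.1941]
orientation: [0.004, 0.61, 0.792, -0.002]
wrist_force: [-1.2, -6.2, 6.1]
width: 0.568
finger_force: 73.7
clk 16.9 press xy mm [-0.3 -2.8] z 194.1 yaw 104.78 tilt [ 0.2  -0.41] F [-1.2 -6.2  6.1] T [-1.12  0.64  0.18] q6 -0.845 w 48.5 ff 73.7
dial [139.8 137.2  99.9] hub [139.5 145. ] needle (np.float64(-66.42465006435836), 204) green (np.float64(4.509573627440097), 369) red (np.float64(42.75255314785224), 197)
short of set rad 1.238 reading -0.095
```

Not bearing yet. Continue with 45° more.

```bash
python3 -m creep '[[40,0,0,0,0,0,-0.03],[40,0,0,0,0,0,-0.075],[40,0,0,0,0,0,-0.12],[40,0,0,0,0,0,-0.165],[40,0,0,0,0,0,-0.21],[40,0,0,0,0,0,-0.25],[40,0,0,0,0,0,-0.25]]'; python3 -c "
from h import *;st();z,s=wrist('k2');reading(z)"
```

```text
clock: 17.65
position: [0.484, -0.2561, 0.1941]
orientation: [0.003, 0.866, 0.499, -0.001]
wrist_force: [-4.7, -7.4, 8.1]
width: 0.563
finger_force: 73.9
clk 17.65 press xy mm [-1.2 -2.5] z 194.1 yaw 59.91 tilt [ 0.06 -0.42] F [-4.7 -7.4  8.1] T [-0.71  1.12 -0.13] q6 -0.062 w 48.1 ff 73.9
dial [169.5 158.5 133.6] hub [148.6 158.4] needle (np.float64(-47.40466055745871), 494) green (np.float64(-4.812774614974645), 363) red (np.float64(41.1383488323366), 24)
short of set rad 0.743 reading 0.237
```

The needle has started to rise, but the view from this side is poor. Let go, turn the open hand back 90° and read again.

```bash
python3 -m creep '[[85,0,0,0,0,0,0],[85,0,0,0,0,0,0],[85,0,0,0,0,0,0],[85,0,0,0,0,0,0],[85,0,0,0,0,0,0]]' >/dev/null; python3 -m creep '[[85,0,0.001,0,0,0,0.045],[85,0,0.002,0,0,0,0.09],[85,0,0.002,0,0,0,0.135],[85,0,0.002,0,0,0,0.18],[85,0,0.002,0,0,0,0.225],[85,0,0.002,0,0,0,0.27],[85,0,0.002,0,0,0,0.315],[85,0,0.002,0,0,0,0.36],[85,0,0.002,0,0,0,0.405],[85,0,0.002,0,0,0,0.45],[85,0,0.002,0,0,0,0.5],[85,0,0.002,0,0,0,0.5]]'; python3 - <<'E'
from h import *
st();z,s=wrist('k3');reading(z)
b=[gauge(load(f'pics/k{i}.npz')) for i in (1,2,3)]
cv2.imwrite("pics/g3.png",cv2.resize(np.hstack(b)[:,:,::-1],(798,266),interpolation=3))
E
```

```text
clock: 19.4
position: [0.4848, -0.2515, 0.1913]
orientation: [0.0, 0.257, 0.966, 0.001]
wrist_force: [0.3, 0.0, 0.3]
width: 0.998
finger_force: 0.0
clk 19.4 press xy mm [-0.1  2. ] z 191.3 yaw 150.17 tilt [0.04 0.09] F [0.3 0.  0.3] T [-0.    0.01  0.04] q6 -1.634 w 85.2 ff 0.0
dial [142.  144.  100.8] hub [140.9 149.2] needle (np.float64(-65.54375163641443), 235) green (np.float64(5.502477450321791), 404) red (np.float64(43.986865426022085), 301)
short of set rad 1.24 reading -0.079
```

```bash
python3 - <<'E'
from h import *
c,n=np.cos(Y),np.sin(Y)
for f in('w4','k0','k1','k3'):
    z=load(f'pics/{f}.npz');P=cloud(z);H=cv2.cvtColor(z['p'],cv2.COLOR_RGB2HSV)
    d=P[...,:2]-O;x=d@[c,n];y=d@[-n,c]
    m=(z['d']>0)&(np.hypot(x+.034,y-.06)<.02)&(P[...,2]>.07)&(P[...,2]<.14)&(H[...,1]<60)&(H[...,2]>130)
    A=np.c_[x[m]+.034,y[m]-.06,np.ones(m.sum())];k=np.linalg.lstsq(A,P[m][:,2],rcond=None)[0];print(f,m.sum(),np.round(k,3))
E
```

```text
w4 864 [ 1.11  -0.003  0.106]
k0 2154 [ 1.123 -0.003  0.106]
k1 1894 [ 1.109e+00 -1.000e-03  1.030e-01]
k3 2331 [ 1.12  -0.006  0.102]
```

The dial dropped 4 mm, as expected for the 2.42 rad turned, so the knob does follow the hand; the foot just isn't bearing yet. Regrip at 195° and turn 90° (worst-case reading 0.86).

```bash
python3 -m creep '[[85,0,-0.002,0.0012,0,0,0.045],[85,0,-0.002,0.0012,0,0,0.09],[85,0,-0.002,0.0012,0,0,0.135],[85,0,-0.002,0.0012,0,0,0.18],[85,0,-0.002,0.0012,0,0,0.225],[85,0,-0.002,0.0012,0,0,0.25],[40,0,-0.002,0.0012,0,0,0.25],[40,0,-0.002,0.0012,0,0,0.25],[40,0,-0.002,0.0012,0,0,0.25],[40,0,-0.002,0.0012,0,0,0.25],[40,0,-0.002,0.0012,0,0,0.25],[40,0,-0.002,0.0012,0,0,0.25]]' 75 >/dev/null;  python3 -c "
from h import *;st()"; python3 -m creep '[[40,0,0,0,0,0,-0.03],[40,0,0,0,0,0,-0.075],[40,0,0,0,0,0,-0.12],[40,0,0,0,0,0,-0.165],[40,0,0,0,0,0,-0.21],[40,0,0,0,0,0,-0.255],[40,0,0,0,0,0,-0.3],[40,0,0,0,0,0,-0.345],[40,0,0,0,0,0,-0.39],[40,0,0,0,0,0,-0.435],[40,0,0,0,0,0,-0.48],[40,0,0,0,0,0,-0.5]]'; python3 -c "
from h import *;st();z,s=wrist('k4');reading(z)"
```

```text
clk 20.65 press xy mm [ 0.2 -1.4] z 193.4 yaw 195.03 tilt [ 0.11 -0.13] F [ 1.  -4.6  1.9] T [-0.82 -0.11 -0.16] q6 -2.42 w 47.8 ff 78.2
clock: 21.85
position: [0.4848, -0.2557, 0.1934]
orientation: [0.003, 0.61, 0.792, -0.001]
wrist_force: [-0.1, -7.6, 2.2]
width: 0.56
finger_force: 78.6
clk 21.85 press xy mm [-0.3 -2.2] z 193.4 yaw 104.83 tilt [ 0.14 -0.3 ] F [-0.1 -7.6  2.2] T [-1.13  0.31  0.21] q6 -0.846 w 47.9 ff 78.6
dial [139.3 139.5  98. ] hub [139.2 145.1] needle (np.float64(-22.96137451143447), 216) green (np.float64(4.813950413336237), 424) red (np.float64(42.964714780220895), 247)
short of set rad 0.485 reading 0.664
```

The needle now stands at about 0.75, roughly 0.4 to 0.48 short of the set hand. Turn 36° more, then let go and look from the good viewpoint.

```bash
python3 -m creep '[[40,0,0,0,0,0,-0.03],[40,0,0,0,0,0,-0.07],[40,0,0,0,0,0,-0.11],[40,0,0,0,0,0,-0.15],[40,0,0,0,0,0,-0.18],[40,0,0,0,0,0,-0.2],[40,0,0,0,0,0,-0.2],[40,0,0,0,0,0,-0.2]]' >/dev/null; python3 -m creep '[[85,0,0,0,0,0,0],[85,0,0,0,0,0,0],[85,0,0,0,0,0,0],[85,0,0,0,0,0,0],[85,0,0.002,0,0,0,0.045],[85,0,0.002,0,0,0,0.09],[85,0,0.002,0,0,0,0.135],[85,0,0.002,0,0,0,0.18],[85,0,0.002,0,0,0,0.2],[85,0,0.002,0,0,0,0.2]]'; python3 - <<'E'
from h import *
st();z,s=wrist('k5');reading(z)
b=[gauge(load(f'pics/k{i}.npz')) for i in (4,5)]
cv2.imwrite("pics/g4.png",cv2.resize(np.hstack(b)[:,:,::-1],(800,400),interpolation=3))
E
```

```text
clock: 23.7
position: [0.4848, -0.2514, 0.1923]
orientation: [0.0, 0.608, 0.794, 0.001]
wrist_force: [0.8, 0.1, 0.0]
width: 0.996
finger_force: 0.0
clk 23.7 press xy mm [-0.   2.1] z 192.3 yaw 105.16 tilt [0.08 0.04] F [0.8 0.1 0. ] T [-0.03  0.   -0.05] q6 -0.847 w 85.0 ff 0.0
dial [139.5 140.6  97.8] hub [139.7 146.1] needle (np.float64(-0.19774840599236887), 246) green (np.float64(6.140512547879672), 301) red (np.float64(42.44939323176406), 251)
short of set rad 0.111 reading 1.061
```

View pics/g4.png

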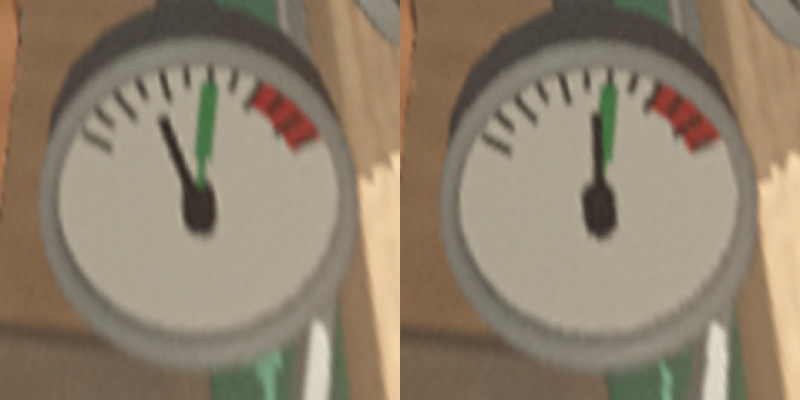

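The last view shows the needle about 6 to 7° short of the green hand. Regrip and turn 12°.

```bash
python3 -m creep '[[40,0,-0.002,0,0,0,0],[40,0,-0.002,0,0,0,0],[40,0,-0.002,0,0,0,0],[40,0,-0.002,0,0,0,0],[40,0,-0.002,0,0,0,0],[40,0,-0.002,0,0,0,0],[40,0,-0.002,0,0,0,-0.02],[40,0,-0.002,0,0,0,-0.045],[40,0,-0.002,0,0,0,-0.067],[40,0,-0.002,0,0,0,-0.067],[40,0,-0.002,0,0,0,-0.067]]' 75 >/dev/null; python3 -m creep '[[85,0,0,0,0,0,0],[85,0,0,0,0,0,0],[85,0,0,0,0,0,0],[85,0,0,0,0,0,0],[85,0,0.002,0,0,0,0.045],[85,0,0.002,0,0,0,0.067],[85,0,0.002,0,0,0,0.067]]' >/dev/null; python3 -c "
from h import *;st();z,s=wrist('k6');reading(z)"
```

```text
clk 25.55 press xy mm [0.1 1.9] z 192.3 yaw 105.15 tilt [0.1  0.02] F [ 0.3 -0.6  0.1] T [-0.09 -0.01  0.02] q6 -0.848 w 85.4 ff 0.0
dial [139.  138.5  97.8] hub [139.5 146.1] needle (np.float64(5.355391462953243), 268) green (np.float64(3.868235421855579), 77) red (np.float64(42.59614058096306), 252)
short of set rad -0.026 reading 1.158
```

The needle covers the green hand. Lift clear straight up, check the stick, then hand in.

```bash
python3 -m creep '[[85,0,-0.001,0.02,0,0,0],[85,0,-0.001,0.06,0,0,0],[85,0,-0.001,0.12,0,0,0],[85,-0.03,-0.001,0.17,0,0,0.045],[85,-0.08,-0.001,0.17,0,0,0.09],[85,-0.13,-0.001,0.17,0,0,0.135],[85,-0.18,-0.001,0.17,0,0,0.18],[85,-0.18,-0.001,0.17,0,0,0.225],[85,-0.18,-0.001,0.17,0,0,0.27],[85,-0.18,-0.001,0.17,0,0,0.315],[85,-0.18,-0.001,0.17,0,0,0.36],[85,-0.18,-0.001,0.17,0,0,0.36]]' >/dev/null; python3 - <<'E'
from h import *
st();z,s=wrist('k7');reading(z);P=cloud(z)
m=big((P[...,2]>.043)&(P[...,2]<.058)&(np.abs(P[...,1]+.26)<.05)&(P[...,0]<.44)&(P[...,0]>.25));print(rect(P,m),P[m].min(0),np.median(P[m][:,2]))
E
```

```text
clk 26.8 press xy mm [-143.9   10.5] z 328.5 yaw 169.86 tilt [0.04 0.07] F [0.3 1.5 0.8] T [ 0.04 -0.09  0.06] q6 -2.166 w 85.2 ff 0.0
dial [141.3 153.1 113.9] hub [142.6 156. ] needle (np.float64(3.294348053910481), 107) green (np.float64(5.967094343292599), 39) red (np.float64(43.337432786879745), 268)
short of set rad 0.047 reading 1.122
(array([ 375.6, -258.8]), array([130.5,  40.1]), 3.6) [ 0.30940882 -0.28266624  0.04333591] 0.051074959419807275
```

```bash
python3 -c "
from workcell import arm
print(arm.finish_job())"
```

```text
the job is handed in; nothing more can be done
None
```

The stick is clamped fully home against the stop, the needle lies over the green set hand (within about 0.05 rad by my reading) and never came near the red, and the job is handed in; the hand-in gave no verdict.

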